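Turn over the pendant box that sits upside down in the jig

TASK

One of the three square brass boxes in the bench jig has been put in upside down, with its open side hidden against the jig. Find it, turn it over and seat it again, so that all three boxes stand fully home in the jig's nests, one in each, open side up; do not disturb the tools and things lying around.

Things in the scene. Friction and masses are not known exactly. Their poses are not given: they have to be found in the camera images.
- jig: fixed jig: steel base plate 270 x 80 x 12 mm carrying three square aluminium nests in a row along its x axis, 95 mm apart, their tops 41 mm above the bench. Origin: centre of its underside; z up. The bench beside it, on its left (+y world), is clear for about 0.2 m
- nest1 (a point): centre of the pocket floor of a nest of the jig, 36 mm above the bench; axes parallel to the jig's (z up). Pocket 47 x 47 mm, 5 mm deep, in a block 53 x 53 mm; at jig x = -95 mm
- nest2 (a point): centre of the pocket floor of a nest of the jig, 36 mm above the bench; axes parallel to the jig's (z up). Pocket 47 x 47 mm, 5 mm deep, in a block 53 x 53 mm; at the jig's middle
- nest3 (a point): centre of the pocket floor of a nest of the jig, 36 mm above the bench; axes parallel to the jig's (z up). Pocket 47 x 47 mm, 5 mm deep, in a block 53 x 53 mm; at jig x = +95 mm
- box_a: one of three identical square brass boxes (pendant cases): 44 x 44 mm outside, 36 mm high, walls and closed bottom 2.5 mm thick, open on the sixth side, 160 g. Origin: centre of the outer block; z points out through the OPEN side, x and y square to the walls. At the start each stands in a nest, two open side up and one upside down; which is where varies
- box_b: one of three identical square brass boxes (pendant cases): 44 x 44 mm outside, 36 mm high, walls and closed bottom 2.5 mm thick, open on the sixth side, 160 g. Origin: centre of the outer block; z points out through the OPEN side, x and y square to the walls. At the start each stands in a nest, two open side up and one upside down; which is where varies
- box_c: one of three identical square brass boxes (pendant cases): 44 x 44 mm outside, 36 mm high, walls and closed bottom 2.5 mm thick, open on the sixth side, 160 g. Origin: centre of the outer block; z points out through the OPEN side, x and y square to the walls. At the start each stands in a nest, two open side up and one upside down; which is where varies
- hammer: bystander: hammer, 240 mm long, lying along its x axis
- pliers: bystander: pliers with orange handles, about 130 x 56 mm, 14 mm high, lying along its x axis (jaws at +x); origin under the joint
- tin: bystander: small closed metal tin, 60 mm across, 45 mm high; origin centre of underside
- charcoal: bystander: soldering brick, 90 x 55 x 30 mm; origin centre of underside
Mind the look-alikes: they are no part of the job. What is shaped like the box_b but blue or green is not meant. What is shaped like the box_a but red is not meant.

How it is judged:
By the outcome, as a careful person would: the job done as asked, in the order asked, and still so for the second after the job is handed in, with the robot touching nothing.
It also fails if it takes over 64 s, if anything falls off the work surface, if the arm or the gripper's body presses on something with over 40 N, if the wrist force passes 120 N, or if a joint passes its speed limit or range.

ROBOT

A 6-joint arm with a two-finger parallel gripper is mounted at the origin on the work surface. World frame = base frame: x ahead of the robot, y to its left, z up, the work surface at z = 0. Lengths are in mm, angles in rad, forces in N, time in s.
With the tool pointing down it reaches from about 275 to 750 mm from the base axis. Payload 10.2 kg.
Tool frame: the origin (TCP) lies between the finger pads; the fingertips stand 8 mm ahead of it and the grasp point (between the pads) lies 11 mm behind it; z points along the fingers, y is the line along which they close (so a half turn about z gives the same grasp; the last joint's range is limited). The gripper opens to 85 mm and grips with 20 to 120 N. Pads are 22 mm wide; open, the fingers measure 114 mm over their backs; the gripper's body (76 mm by 85 mm) begins 54 mm behind the grasp point. The pads swing forward as they close: fully open they stand 13 mm farther back than shut.
Start: joints at [-1.389, 0.313, 1.498, -0, 1.331, -0.223], TCP at [206.751, -482.582, 239.294] pointing down, gripper open.
Joint ranges: [-2.94, 2.94], [-0.97, 2.17], [0.19, 2.56], [-1.23, 4.37], [0.02, 3.11], [-2.88, 2.88]. Speed limits (rad/s): [2.39, 2.39, 3.01, 3.14, 3.14, 3.14].

INTERFACE

Orientations are given as a unit quaternion [w, x, y, z].
In Python, from rig import * gives the robot as it stands.
- The arm moves only by the shell command python3 -m handwheel 'ROWS' [FORCE]. ROWS is JSON, a list that holds one entry, the list of rows, each a list of 7 numbers: the shift along the world's x, y, z in mm, then the turn, a rotation vector about the world's x, y, z in degrees, then the opening, from -1 (shut) to 1 (fully open). A call has 1 to 8 rows; each row shifts and turns the commanded pose from where the row before left it; what a row does not reach is not made up. A row lasts 1/8 s, in which the tool goes at most 62.5 mm and 10.7 degrees, less where a joint would pass 70% of its speed; a pose out of reach is approached as far as the arm can. A call is refused whole if a number of a shift passes 62.5 or a number of a turn 10.7, either way. A call with a gripper value outside its range is refused whole. The fingers move at their own pace and stop on an object; FORCE is the grip in N (left out, the last holds). Time passes only in rows, so rows that do not move let the fingers close. It gives the time, the measured TCP pose, the force, the opening and the grip force at its end, in the units of the state.
- sense(): the state, without advancing time (a new reading comes with each control period).
- capture(name): name is "side" or "top" or "wrist"; returns a dict with "image" (420x560x3 uint8, red, green, blue), "fx", "fy", "cx", "cy" (pixels), "dist_coeffs" ([k1, k2, p1, p2, k3] as OpenCV has them; the pictures are not rectified), "rvec" (rotation vector, rad) and "tvec" (3), from world to camera coordinates, as OpenCV has them; the wrist camera has in their place "hand_eye" (4x4, takes a point from camera to tool coordinates, whose origin is the TCP and whose axes are the flange's). Camera axes: x right, y down, z forward; pixel columns grow to the right and rows downward; lengths in mm; the calibration is good to about 2 mm. A picture is of the moment at which its call begins: read the wrist's pose just before it. There is no depth.
- finish_job(): hands the job in; it is judged then, once.
The state is a dict: "time_s": time; "joints": joint angles; "dq": joint speeds; "tau": joint torques, N m; "eef_pos": TCP position; "ee_rot": TCP orientation; "force": force on the tool from outside, world axes, zero at the start; "wrist_torque": the same for the moment, N m; "grip_width": opening from 0.0 (shut) to 1.0 (fully open); "grip_force": force on a finger pad.
Only numpy, scipy, OpenCV 4.12 (cv2) and the standard library are available. Lean on these libraries where they do the work, as an engineer would, in place of code of your own. Each camera call takes 0.05 s, during which the arm holds its last target. There are 200 camera calls.

## Working session

There is one attempt and no reset: what is moved stays moved. The work goes in short steps, Python scripts to look and compute and a shell command to move; the robot and the scene stay as the last step left them, time stands still between calls to the robot, and variables do not carry over. Pictures are saved under pics/ and viewed, at most 10 in all, crops included, and the job is handed in when it is done.

```bash
mkdir -p pics; ls
cat > h.py <<'E'
import numpy as np, cv2
from rig import *
def snap(n,f):
    c=capture(n); cv2.imwrite('pics/'+f,c['image'][:,:,::-1]); return c
def ray(c,uv):
    K=np.array([[c['fx'],0,c['cx']],[0,c['fy'],c['cy']],[0,0,1.]])
    p=cv2.undistortPoints(np.array(uv,float).reshape(-1,1,2),K,np.array(c['dist_coeffs'],float)).reshape(-1,2)
    R=cv2.Rodrigues(np.array(c['rvec'],float))[0]; t=np.array(c['tvec'],float).ravel()
    return -R.T@t, np.c_[p,np.ones(len(p))]@R
def onz(c,uv,z):
    o,d=ray(c,uv); return o+d*((z-o[2])/d[:,2])[:,None]
def proj(c,P):
    K=np.array([[c['fx'],0,c['cx']],[0,c['fy'],c['cy']],[0,0,1.]])
    return cv2.projectPoints(np.array(P,float).reshape(-1,3),np.array(c['rvec'],float),np.array(c['tvec'],float),K,np.array(c['dist_coeffs'],float))[0].reshape(-1,2)
E
python3 - <<'E'
from h import *
a=snap('top','t0.png');b=snap('side','s0.png')
import pickle;pickle.dump((a,b),open('c0.pkl','wb'))
s=sense();print(s)
E
```

```text
pics
{'time_s': 0.1, 'joints': array([-1.38940184e+00,  3.13409365e-01,  1.49834250e+00, -1.98145459e-05,
        1.33101420e+00, -2.23409128e-01]), 'dq': array([-0.00020284, -0.00130985, -0.00196126, -0.00158223,  0.00013544,
       -0.00017933]), 'tau': array([ 2.58437234e-03, -4.12900078e+01, -2.60144252e+01, -1.83578290e-04,
        2.99321713e-03,  1.55252553e-05]), 'eef_pos': array([ 206.70471964, -482.3583025 ,  238.79147023]), 'ee_rot': array([-5.86778761e-04,  9.79585943e-01,  2.01024963e-01,  2.70389814e-06]), 'force': array([0.04330303, 0.17119747, 0.32177685]), 'wrist_torque': array([-0.01041845,  0.03106061,  0.00670057]), 'grip_force': 0.0, 'grip_width': 0.9998908784384261}
```

View pics/t0.png

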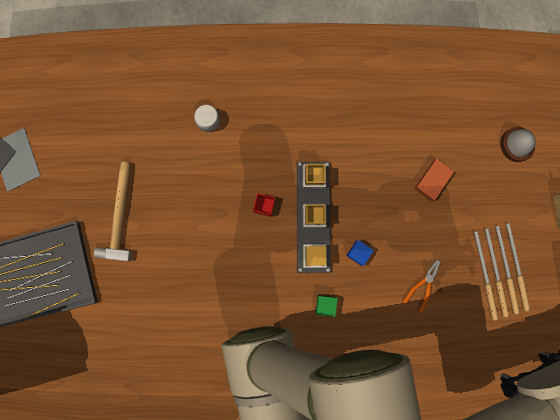

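View pics/s0.png

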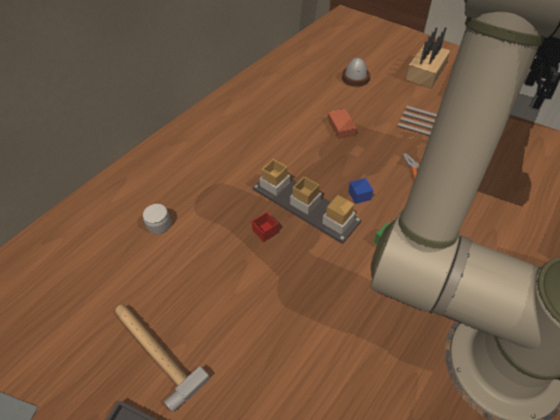

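Top view: brass boxes at (315,174) and (316,214) show cavities and are open up. The one at (315,256) has a plain closed face, so it is the upside-down box. The look-alikes are red (265,205), blue (361,252) and green (327,305). The side view agrees: the nearest box, at (340,212), has a closed top.

Run:
```python
from h import *; import pickle
a,b=pickle.load(open('c0.pkl','rb'))
im=a['image']; hsv=cv2.cvtColor(im,cv2.COLOR_RGB2HSV)
cv2.imwrite('pics/crop.png',cv2.resize(im[150:320,240:400,::-1],None,fx=3.5,fy=3.5,interpolation=cv2.INTER_CUBIC))
print('plate corners',onz(a,[(298,163),(330,163),(331,271),(299,271)],12).round(1))
for n,lo,hi,z,x0,x1 in [('red',(0,150,60),(6,255,255),36,245,290),('blue',(105,120,50),(130,255,255),36,340,390),('green',(50,120,40),(85,255,255),36,300,350),('brass',(17,90,100),(30,255,255),72,295,335)]:
    m=cv2.inRange(hsv,lo,hi); m[:,:x0]=0;m[:,x1:]=0;m[:150]=0;m[325:]=0
    for c in cv2.findContours(m,cv2.RETR_EXTERNAL,cv2.CHAIN_APPROX_SIMPLE)[0]:
        if cv2.contourArea(c)>60:
            r=cv2.minAreaRect(c); print(n,np.round(r[0],1),np.round(r[1],1),round(r[2]),onz(a,[r[0]],z).round(1), onz(a,cv2.boxPoints(r),z)[:,:2].round().tolist())
```

```text
plate corners [[ 670.6  -49.2   12. ]
 [ 669.7 -127.5   12. ]
 [ 407.7 -122.8   12. ]
 [ 409.2  -46.2   12. ]]
red [263.6 203.9] [19.2 19.9] 14 [[568.6  35.4  36. ]] [[552.0, 63.0], [597.0, 51.0], [586.0, 7.0], [540.0, 20.0]]
blue [359.8 252.5] [19.7 19.4] 34 [[ 450.  -189.3   36. ]] [[445.0, -157.0], [482.0, -184.0], [455.0, -222.0], [418.0, -195.0]]
green [326.1 305.6] [19.5 19.1] 7 [[ 327.7 -106.8   36. ]] [[309.0, -81.0], [353.0, -87.0], [346.0, -133.0], [302.0, -126.0]]
brass [316.  255.5] [19. 20.] 90 [[444.7 -82.4  72. ]] [[467.0, -60.0], [466.0, -106.0], [423.0, -105.0], [424.0, -59.0]]
brass [315.  213.5] [19. 20.] 90 [[540.6 -82.3  72. ]] [[563.0, -60.0], [562.0, -106.0], [518.0, -105.0], [519.0, -59.0]]
brass [315.5 172.5] [19. 19.] 90 [[635.7 -85.8  72. ]] [[658.0, -64.0], [658.0, -109.0], [613.0, -107.0], [614.0, -63.0]]
```

View pics/crop.png

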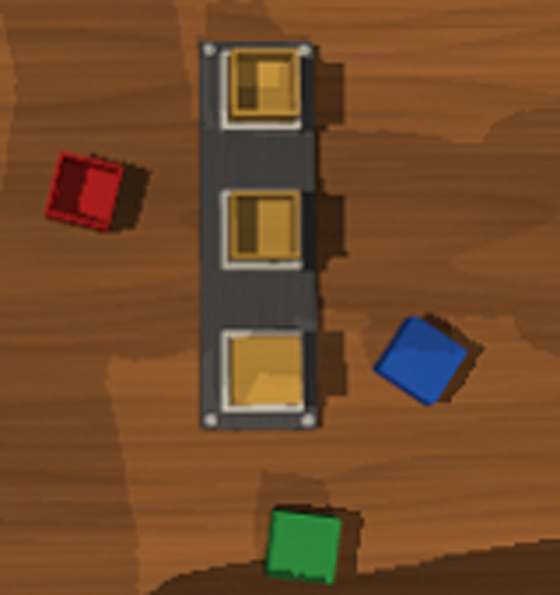

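The crop confirms it: a flat closed face in the nearest nest (crop 265,370), cavities in the other two. The target is at about (445,-82). I'm moving above it, with the closing line along x.

```bash
python3 -m handwheel '[[[30,50,0,0,0,8.4,1],[30,50,0,0,0,8.4,1],[30,50,0,0,0,8.4,1],[30,50,0,0,0,8.4,1],[30,50,0,0,0,8.4,1],[30,50,0,0,0,8.4,1],[30,50,0,0,0,8.4,1],[28,50,0,0,0,8.0,1]]]' 50
python3 -m handwheel '[[[0,0,0,0,0,0,0.3],[0,0,0,0,0,0,0.3],[0,0,0,0,0,0,0.3],[0,0,0,0,0,0,0.3]]]'
python3 - <<'E'
from h import *; import pickle
s=sense();c=snap('wrist','w0.png');pickle.dump((s,c),open('w0.pkl','wb'))
print(s['joints'].round(3),s['eef_pos'],s['ee_rot'],s['grip_width'],c['hand_eye'])
E
```

```text
time_s: 1.1
eef_pos: [445.4, -80.7, 239.2]
ee_rot: [-0.0, 0.705, 0.709, -0.0]
force: [0.3, -0.5, -0.4]
grip_width: 1.006
grip_force: 0.0
time_s: 1.6
eef_pos: [444.5, -83.5, 239.3]
ee_rot: [0.0, 0.708, 0.706, -0.0]
force: [0.4, 0.0, 0.1]
grip_width: 0.65
grip_force: 0.0
[-0.446  0.152  1.702 -0.     1.287 -0.443] [444.47255771 -83.46502507 239.31554483] [ 1.85410684e-05  7.07886740e-01  7.06325960e-01 -2.98904581e-05] 0.6499951054680625 [[ 7.12371114e-04 -9.57381130e-01 -2.88826703e-01  7.33111636e+01]
 [ 9.99999086e-01  3.50213555e-04  1.30556701e-03  1.15710796e-01]
 [-1.14877419e-03 -2.88827369e-01  9.57380505e-01 -1.34313713e+02]
 [ 0.00000000e+00  0.00000000e+00  0.00000000e+00  1.00000000e+00]]
```

View pics/w0.png

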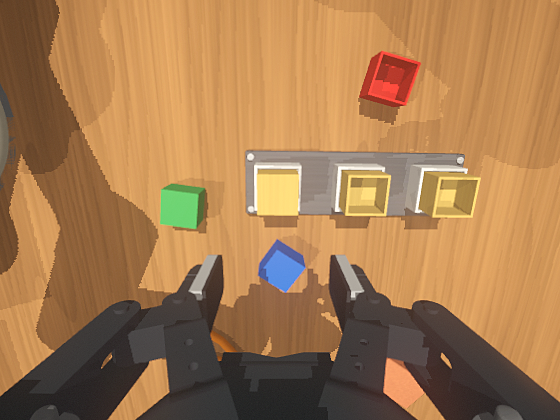

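The wrist view shows the closed face at (257–299, 167–215), the blue box below it and the green box left of it. I'll measure the face and the nest/plate from here.

```bash
cat >> h.py <<'E'
from scipy.spatial.transform import Rotation as Ro
def wcal(s,c):
    q=s['ee_rot']; R=Ro.from_quat([q[1],q[2],q[3],q[0]]).as_matrix(); he=np.array(c['hand_eye'])
    Rc=R@he[:3,:3]; o=R@he[:3,3]+s['eef_pos']
    c=dict(c); c['rvec']=cv2.Rodrigues(Rc.T)[0]; c['tvec']=-Rc.T@o; return c
E
python3 - <<'E'
from h import *; import pickle
s,c=pickle.load(open('w0.pkl','rb')); c=wcal(s,c)
hsv=cv2.cvtColor(c['image'],cv2.COLOR_RGB2HSV)
m=cv2.inRange(hsv,(15,100,225),(32,255,255)); m[:,:245]=0;m[:,310:]=0;m[:160]=0;m[225:]=0
k=max(cv2.findContours(m,0,2)[0],key=cv2.contourArea); r=cv2.minAreaRect(k)
P=onz(c,cv2.boxPoints(r),72);print(r,P.round(1).tolist(),P.mean(0))
print('plate',onz(c,[(246,151),(464,153),(246,216)],12).round(1).tolist())
print('bolts',onz(c,[(250,157),(461,160),(250,210)],14).round(1).tolist())
print('nest back corners z41', onz(c,[(254,165),(301,164),(336,166),(383,166)],41).round(1).tolist())
E
```

```text
((277.5, 194.5), (41.0, 41.0), 90.0) [[425.5, -60.1, 72.0], [467.8, -60.2, 72.0], [468.7, -104.5, 72.0], [424.7, -104.4, 72.0]] [446.68383587 -82.31684448  72.        ]
plate [[409.0, -42.1, 12.0], [674.6, -44.4, 12.0], [406.5, -124.5, 12.0]]
bolts [[413.8, -49.1, 14.0], [671.1, -52.7, 14.0], [412.0, -115.9, 14.0]]
nest back corners z41 [[420.4, -55.1, 41.0], [473.3, -54.0, 41.0], [512.9, -56.3, 41.0], [566.2, -56.3, 41.0]]
```

```bash
python3 - <<'E'
from h import *; import pickle
s,c=pickle.load(open('w0.pkl','rb')); he=np.array(c['hand_eye'])
c=dict(c);c['rvec']=cv2.Rodrigues(he[:3,:3].T)[0];c['tvec']=-he[:3,:3].T@he[:3,3]
for uv in [(211,257),(222,257),(345,257),(335,257),(216,297),(362,297),(190,297)]:
    o,d=ray(c,[uv]);d=d[0]
    for y in (27.6,42): 
        t=((y if d[1]>0 else -y)-o[1])/d[1]; print(uv,y,(o+d*t).round(1))
E
python3 -m handwheel '[[[0,8,-5,-9,0,0,0.5],[0,8,-5,-9,0,0,0.5],[0,8,-5,-9,0,0,0.5],[0,8,-5,-9,0,0,0.5],[1.5,8,-5,-9,0,0,0.5],[0,8,-5,0,0,0,0.5],[0,0,-5,0,0,0,0.5],[0,0,0,0,0,0,0.5]]]'
python3 - <<'E'
from h import *
s=sense();print(s['joints'].round(3),s['eef_pos'],s['ee_rot'],s['grip_width'])
E
```

```text
(211, 257) 27.6 [ 18.3 -27.6 -19. ]
(211, 257) 42 [-10.2 -42.   41. ]
(222, 257) 27.6 [  7.  -27.6   4.8]
(222, 257) 42 [-27.4 -42.   77.1]
(345, 257) 27.6 [ 22.8  27.6 -28.2]
(345, 257) 42 [-3.7 42.  27.3]
(335, 257) 27.6 [ 14.3  27.6 -10.4]
(335, 257) 42 [-16.7  42.   54.5]
(216, 297) 27.6 [ -4.1 -27.6 -14.7]
(216, 297) 42 [-44.3 -42.   47.4]
(362, 297) 27.6 [ 20.6  27.6 -52.9]
(362, 297) 42 [ -7.   42.  -10.3]
(190, 297) 27.6 [ 19.4 -27.6 -51.2]
(190, 297) 42 [ -8.5 -42.   -7.9]
time_s: 2.65
eef_pos: [446.3, -35.4, 204.5]
ee_rot: [0.27, 0.654, 0.653, -0.27]
force: [0.6, -0.4, 0.2]
grip_width: 0.749
grip_force: 0.0
[ 0.051  0.309  1.808 -0.846  1.228  0.437] [446.27891905 -35.37225746 204.53963041] [ 0.27006171  0.65412561  0.65284556 -0.27014633] 0.7489855059863033
```

```bash
python3 -m handwheel '[[[0,-1,-30,0,0,0,0.5],[0,-1,-40,0,0,0,0.5],[0,-1,-28,0,0,0,0.5],[0,-15,-15,0,0,0,0.5],[0,-15,-15,0,0,0,0.5],[0,-12,-12,0,0,0,0.5],[0,-8,-8,0,0,0,0.5],[0,0,0,0,0,0,0.5]]]'
python3 -m handwheel '[[[0,0,0,0,0,0,0.5],[0,0,0,0,0,0,-1],[0,0,0,0,0,0,-1],[0,0,0,0,0,0,-1],[0,0,0,0,0,0,-1]]]' 50
python3 - <<'E'
from h import *; snap('side','s1.png')
E
```

```text
time_s: 3.65
eef_pos: [446.1, -88.1, 56.2]
ee_rot: [0.27, 0.654, 0.653, -0.271]
force: [-0.0, -0.4, -0.1]
grip_width: 0.754
grip_force: 0.0
time_s: 4.28
eef_pos: [446.5, -87.4, 56.7]
ee_rot: [0.271, 0.653, 0.653, -0.27]
force: [-0.2, 4.1, 6.0]
grip_width: 0.507
grip_force: 51.1
```

View pics/s1.png

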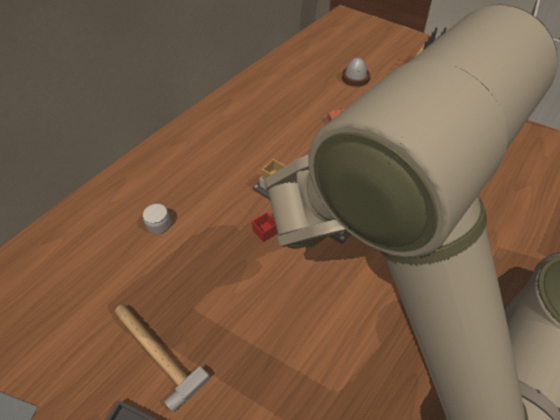

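```bash
python3 -m handwheel '[[[0,0,15,0,0,0,-1],[0,0,30,0,0,0,-1],[0,0,45,0,0,0,-1],[0,20,30,0,0,0,-1],[0,20,0,10,0,0,-1],[0,20,0,10,0,0,-1],[0,20,0,10,0,0,-1],[0,20,0,10,0,0,-1]]]'
python3 -m handwheel '[[[0,20,0,10,0,0,-1],[0,20,0,10,0,0,-1],[0,20,0,10,0,0,-1],[0,18,0,10,0,0,-1],[0,0,0,10,0,0,-1],[0,0,0,0,0,0,-1],[0,0,0,0,0,0,-1]]]'
python3 - <<'E'
from h import *
s=sense();print(s['joints'].round(3),Ro.from_quat(np.roll(s['ee_rot'],-1)).as_matrix().round(3));c=snap('side','s2.png')
E
```

```text
time_s: 5.32
eef_pos: [446.4, 13.4, 176.7]
ee_rot: [0.029, 0.706, 0.707, -0.028]
force: [-0.8, 0.6, -2.1]
grip_width: 0.51
grip_force: 50.9
time_s: 6.2
eef_pos: [446.3, 90.5, 176.4]
ee_rot: [-0.27, 0.654, 0.654, 0.27]
force: [0.1, 1.2, -0.5]
grip_width: 0.507
grip_force: 51.0
[-0.445  0.326  1.874  0.702  1.398 -0.736] [[-0.     1.    -0.   ]
 [ 0.709  0.     0.705]
 [ 0.705  0.    -0.709]]
```

View pics/s2.png

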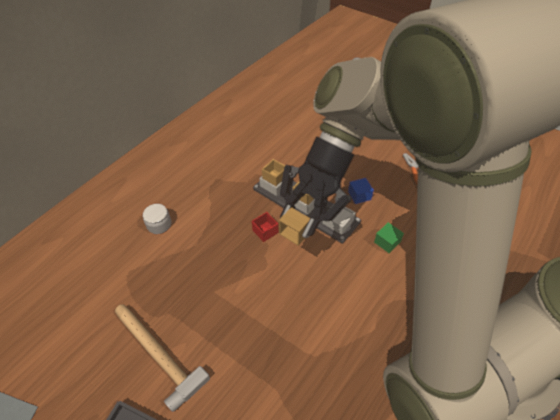

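The box is held at (294,225), turned onto its side and clear of the red one. Lowering it to the bench.

```bash
python3 -m handwheel '[[[0,0,-40,0,0,0,-1],[0,0,-40,0,0,0,-1],[0,0,-40,0,0,0,-1],[0,0,-30,0,0,0,-1],[0,0,-4,0,0,0,-1],[0,0,-2,0,0,0,-1],[0,0,0,0,0,0,-1],[0,0,0,0,0,0,-1]]]'
python3 -m handwheel '[[[0,0,-1,0,0,0,-1],[0,0,-1,0,0,0,-1],[0,0,-1,0,0,0,-1],[0,0,0,0,0,0,-1]]]'
```

```text
time_s: 7.25
eef_pos: [446.6, 90.3, 21.0]
ee_rot: [-0.27, 0.653, 0.654, 0.271]
force: [-0.0, 0.3, -0.9]
grip_width: 0.509
grip_force: 51.1
time_s: 7.75
eef_pos: [446.2, 90.4, 17.2]
ee_rot: [-0.271, 0.653, 0.653, 0.271]
force: [-0.2, -0.5, -1.8]
grip_width: 0.506
grip_force: 51.1
```

```bash
python3 -m handwheel '[[[0,0,-0.5,0,0,0,-1],[0,0,-0.5,0,0,0,-1],[0,0,-0.5,0,0,0,-1],[0,0,0,0,0,0,-1]]]'
python3 -m handwheel '[[[0,0,-0.5,0,0,0,-1],[0,0,-0.5,0,0,0,-1],[0,0,0,0,0,0,-1]]]'
```

```text
time_s: 8.25
eef_pos: [446.3, 90.4, 16.8]
ee_rot: [-0.271, 0.653, 0.653, 0.271]
force: [-4.4, -5.5, 14.5]
grip_width: 0.512
grip_force: 52.8
time_s: 8.62
eef_pos: [446.3, 90.4, 16.8]
ee_rot: [-0.272, 0.652, 0.653, 0.272]
force: [-7.2, -8.9, 26.7]
grip_width: 0.505
grip_force: 54.3
```

```bash
python3 -m handwheel '[[[0,0,0.8,0,0,0,-1],[0,0,0,0,0,0,0.5],[0,0,0,0,0,0,0.5],[0,0,0,0,0,0,0.5],[0,-15,15,0,0,0,0.5],[0,-25,25,0,0,0,0.5],[0,-20,45,0,0,0,0.5],[0,0,45,0,0,0,0.5]]]'
python3 -m handwheel '[[[0,15,15,-10,0,0,0.5],[0,15,0,-10,0,0,0.5],[0,10,0,-10,0,0,0.5],[0,10,0,-10,0,0,0.5],[0,0,0,-5,0,0,0.5],[0,0,0,0,0,0,0.5],[0,0,0,0,0,0,0.5]]]'
python3 - <<'E'
from h import *; import pickle
s=sense();c=snap('wrist','w1.png');pickle.dump((s,c),open('w1.pkl','wb'))
E
```

```text
time_s: 9.62
eef_pos: [446.4, 29.3, 146.8]
ee_rot: [-0.27, 0.654, 0.653, 0.271]
force: [1.0, -1.1, -0.0]
grip_width: 0.753
grip_force: 0.0
time_s: 10.5
eef_pos: [446.1, 80.2, 160.3]
ee_rot: [-0.001, 0.707, 0.707, 0.0]
force: [0.6, 0.2, 0.3]
grip_width: 0.754
grip_force: 0.0
```

View pics/w1.png

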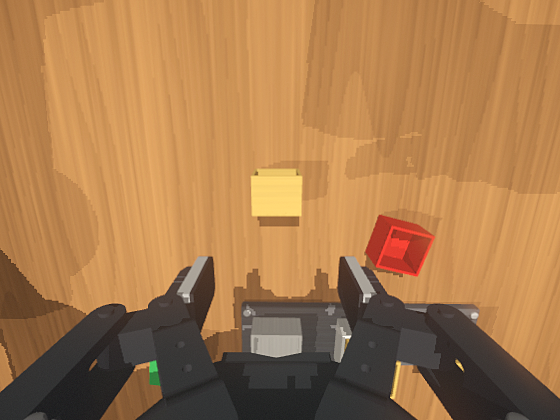

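The box lies squarely on its side, upper face at (251–302, 177–217), with the open rim toward +y at (277,172). Measuring its position now.

Run:
```python
from h import *; import pickle
s,c=pickle.load(open('w1.pkl','rb')); c=wcal(s,c)
hsv=cv2.cvtColor(c['image'],cv2.COLOR_RGB2HSV)
m=cv2.inRange(hsv,(18,80,215),(35,255,255)); m[:,:240]=0;m[:,312:]=0;m[:165]=0;m[225:]=0
k=max(cv2.findContours(m,0,2)[0],key=cv2.contourArea); r=cv2.minAreaRect(k)
P=onz(c,cv2.boxPoints(r),44);print(r,P.round(1).tolist(),P.mean(0))
print(onz(c,[(251,177),(302,177),(302,217),(251,217)],44).round(1).tolist(), s['eef_pos'])
```

```text
((276.5, 191.99998474121094), (50.99999237060547, 47.99999237060547), -0.0) [[424.3, 74.4, 44.0], [425.3, 117.3, 44.0], [468.7, 117.3, 44.0], [469.8, 74.4, 44.0]] [447.02476039  95.82019848  44.        ]
[[425.1, 109.5, 44.0], [468.9, 109.5, 44.0], [469.8, 73.4, 44.0], [424.2, 73.4, 44.0]] [446.12862744  80.1638357  160.33635249]
```

```bash
python3 -m handwheel '[[[1,15,0,-9,0,0,0.5],[0,15,0,-9,0,0,0.5],[0,15,0,-9,0,0,0.5],[0,12,0,-9,0,0,0.5],[0,0,0,-9,0,0,0.5],[0,0,-10,0,0,0,0.5],[0,0,0,0,0,0,0.5],[0,0,0,0,0,0,0.5]]]'
python3 - <<'E'
from h import *
s=sense();print(s['joints'].round(3),Ro.from_quat(np.roll(s['ee_rot'],-1)).as_matrix().round(3))
E
```

```text
time_s: 11.55
eef_pos: [447.5, 136.6, 151.1]
ee_rot: [0.27, 0.654, 0.653, -0.27]
force: [-0.4, 0.5, -0.0]
grip_width: 0.752
grip_force: 0.0
[ 0.392  0.534  1.624 -0.722  1.402  0.677] [[ 0.002  1.    -0.001]
 [ 0.709 -0.002 -0.706]
 [-0.706  0.001 -0.709]]
```

```bash
python3 -m handwheel '[[[0,0,-35,0,0,0,0.5],[0,0,-35,0,0,0,0.5],[0,0,-23,0,0,0,0.5],[0,-15,-15,0,0,0,0.5],[0,-15,-15,0,0,0,0.5],[-0.5,-8,-8,0,0,0,0.5],[0,-3,-3,0,0,0,0.5],[0,0,0,0,0,0,0.5]]]'
python3 -m handwheel '[[[0,0,0,0,0,0,0.5],[0,0,0,0,0,0,-1],[0,0,0,0,0,0,-1],[0,0,0,0,0,0,-1],[0,0,0,0,0,0,-1]]]' 50
```

```text
time_s: 12.55
eef_pos: [447.0, 96.5, 17.0]
ee_rot: [0.271, 0.654, 0.653, -0.27]
force: [0.4, 0.2, 0.4]
grip_width: 0.75
grip_force: 0.0
time_s: 13.18
eef_pos: [447.0, 96.6, 17.0]
ee_rot: [0.271, 0.653, 0.653, -0.27]
force: [-0.8, 2.9, 6.0]
grip_width: 0.507
grip_force: 51.2
```

```bash
python3 -m handwheel '[[[0,0,15,0,0,0,-1],[0,0,35,0,0,0,-1],[0,0,45,0,0,0,-1],[0,-20,35,10,0,0,-1],[0,-20,0,10,0,0,-1],[0,-20,0,10,0,0,-1],[0,-20,0,10,0,0,-1],[0,-20,0,10,0,0,-1]]]'
python3 -m handwheel '[[[0,-20,0,10,0,0,-1],[0,-20,0,10,0,0,-1],[0,-20,0,10,0,0,-1],[0,-14,0,10,0,0,-1],[0,0,0,0,0,-0.5,-1],[0,0,0,0,0,0,-1],[0,0,0,0,0,0,-1]]]'
python3 - <<'E'
from h import *; import pickle
s=sense();print(s['joints'].round(3),Ro.from_quat(np.roll(s['ee_rot'],-1)).as_matrix().round(3))
c=snap('side','s3.png');t=snap('top','t3.png')
a=cv2.imread('pics/s3.png')[130:290,230:430];b=cv2.imread('pics/t3.png')[150:310,230:430]
cv2.imwrite('pics/st3.png',cv2.resize(np.hstack([a,b]),(800,320),interpolation=cv2.INTER_CUBIC))
E
```

```text
time_s: 14.18
eef_pos: [446.8, -4.1, 147.9]
ee_rot: [-0.031, 0.706, 0.707, 0.034]
force: [1.1, 0.2, -2.0]
grip_width: 0.504
grip_force: 51.0
time_s: 15.05
eef_pos: [446.8, -76.7, 147.3]
ee_rot: [-0.269, 0.656, 0.651, 0.271]
force: [-0.6, 0.2, -0.8]
grip_width: 0.505
grip_force: 51.1
[-0.743  0.479  1.731  0.552  1.528 -0.934] [[ 0.004  1.     0.006]
 [ 0.708 -0.007  0.706]
 [ 0.706  0.001 -0.708]]
```

View pics/st3.png

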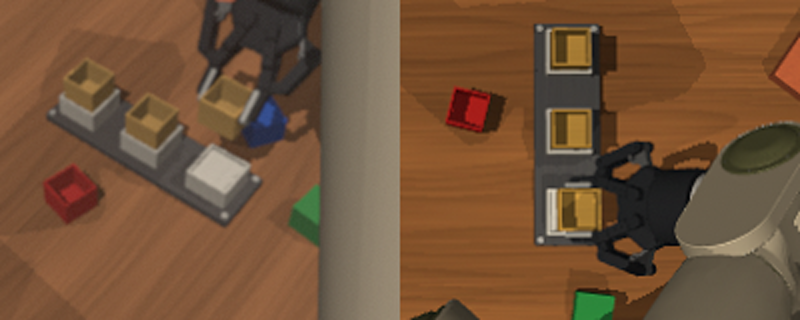

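The box is held open side up above the empty nest (crop right, 558–602, 188–230). I'll check its lateral position before lowering.

Run:
```python
from h import *
t=capture('top'); hsv=cv2.cvtColor(t['image'],cv2.COLOR_RGB2HSV)
m=cv2.inRange(hsv,(15,90,70),(32,255,255)); m[:,:300]=0;m[:,340:]=0;m[:235]=0;m[275:]=0
k=max(cv2.findContours(m,0,2)[0],key=cv2.contourArea); x,y,w,h=cv2.boundingRect(k);print(x,y,w,h)
print(onz(t,[(x-.5,y-.5),(x+w-.5,y+h-.5)],161),onz(t,[(x+w/2-.5,y+h/2-.5)],161),sense()['eef_pos'])
```

```text
308 244 24 22
[[ 469.1365669   -57.26463827  161.        ]
 [ 422.23329974 -106.59307154  161.        ]] [[445.68951234 -81.92856518 161.        ]] [446.83163768 -76.96585067 147.03630687]
```

```bash
python3 -m handwheel '[[[0,-0.5,-25,0,0,0,-1],[0,0,-30,0,0,0,-1],[0,0,-20,0,0,0,-1],[0,0,-4,0,0,0,-1],[0,0,-2,0,0,0,-1],[0,0,-1,0,0,0,-1],[0,0,0,0,0,0,-1]]]'
python3 -m handwheel '[[[0,0,-1,0,0,0,-1],[0,0,-1,0,0,0,-1],[0,0,-1,0,0,0,-1],[0,0,0,0,0,0,-1]]]'
```

```text
time_s: 16.08
eef_pos: [446.9, -78.2, 65.0]
ee_rot: [-0.269, 0.656, 0.651, 0.272]
force: [-0.6, 0.1, -0.1]
grip_width: 0.508
grip_force: 51.1
time_s: 16.58
eef_pos: [446.7, -78.0, 61.5]
ee_rot: [-0.27, 0.656, 0.65, 0.272]
force: [-0.2, 1.1, -2.1]
grip_width: 0.505
grip_force: 51.1
```

```bash
python3 -m handwheel '[[[0,0,-1,0,0,0,-1],[0,0,-1,0,0,0,-1],[0,0,-0.5,0,0,0,-1],[0,0,0,0,0,0,-1]]]'
python3 -m handwheel '[[[0,0,-0.5,0,0,0,-1],[0,0,-0.5,0,0,0,-1],[0,0,0,0,0,0,-1]]]'
```

```text
time_s: 17.08
eef_pos: [446.7, -78.0, 59.0]
ee_rot: [-0.27, 0.656, 0.65, 0.272]
force: [-1.0, 1.7, -2.5]
grip_width: 0.504
grip_force: 51.0
time_s: 17.45
eef_pos: [446.8, -78.0, 58.3]
ee_rot: [-0.27, 0.656, 0.65, 0.272]
force: [-0.5, 2.2, 2.8]
grip_width: 0.507
grip_force: 51.2
```

```bash
python3 -m handwheel '[[[0,0,-0.5,0,0,0,-1],[0,0,-0.3,0,0,0,-1],[0,0,0.5,0,0,0,-1],[0,0,0,0,0,0,0.4],[0,0,0,0,0,0,0.4],[0,0,0,0,0,0,0.4]]]'
python3 -m handwheel '[[[0,-10,10,0,0,0,0.4],[0,-20,20,0,0,0,0.4],[0,-10,30,0,0,0,0.4],[0,0,40,0,0,0,0.4],[0,0,40,10,0,0,0.4],[-40,-20,0,0,0,0,0.4],[-40,-40,0,0,0,0,0.4],[0,-40,0,0,0,0,0.4]]]'
python3 - <<'E'
from h import *
c=snap('side','s4.png');t=snap('top','t4.png')
a=cv2.imread('pics/s4.png')[130:290,230:430];b=cv2.imread('pics/t4.png')[150:310,230:430]
cv2.imwrite('pics/st4.png',cv2.resize(np.hstack([a,b]),(800,320),interpolation=cv2.INTER_CUBIC))
hsv=cv2.cvtColor(t['image'],cv2.COLOR_RGB2HSV)
m=cv2.inRange(hsv,(15,90,70),(32,255,255)); m[:,:295]=0;m[:,340:]=0;m[:155]=0;m[275:]=0
for k in cv2.findContours(m,0,2)[0]:
    if cv2.contourArea(k)>60: r=cv2.minAreaRect(k);print(r,onz(t,[r[0]],72))
E
```

```text
time_s: 18.2
eef_pos: [446.8, -78.2, 57.7]
ee_rot: [-0.269, 0.656, 0.65, 0.272]
force: [0.2, 0.7, -1.2]
grip_width: 0.701
grip_force: 0.0
time_s: 19.2
eef_pos: [365.1, -219.9, 198.8]
ee_rot: [-0.325, 0.631, 0.624, 0.327]
force: [0.6, -0.1, 1.0]
grip_width: 0.703
grip_force: 0.0
((316.0, 255.0), (20.0, 20.0), 90.0) [[445.85981749 -82.40157657  72.        ]]
((315.0, 214.0), (20.0, 20.0), 90.0) [[539.40678149 -82.26656613  72.        ]]
((315.0, 173.5), (21.0, 20.0), 90.0) [[633.34363935 -84.60922355  72.        ]]
```

View pics/st4.png

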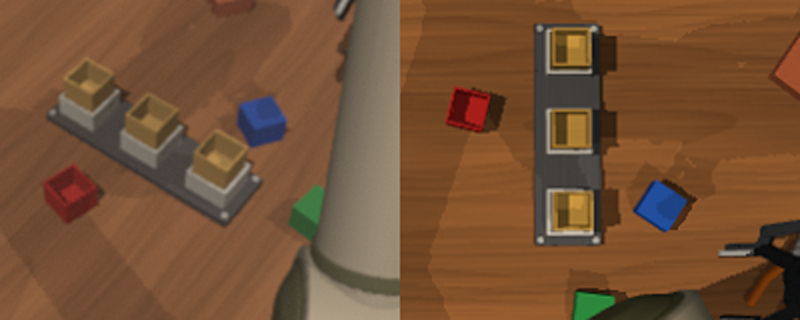

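All three boxes sit level and open side up; the turned one is at (220,160) in the left half of the crop and (570,212) in the right. The look-alikes haven't moved.

```bash
python3 -m handwheel '[[[0,0,0,0,0,0,0.4],[0,0,0,0,0,0,0.4],[0,0,0,0,0,0,0.4],[0,0,0,0,0,0,0.4]]]' | head -2; python3 -c "
from rig import *
print(finish_job())"
```

```text
time_s: 19.8
eef_pos: [366.8, -217.7, 197.9]
the job is handed in; nothing more can be done
None
```

The upside-down box, in the nest nearest the robot, was turned over and seated again; in the final pictures all three boxes stand open side up in their nests, and the job was handed in at about 20 s.

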